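# Set the tape dispenser and feed a strip

## Robot

A 7-joint arm with a two-finger parallel gripper is mounted at the origin on the work surface. World frame = base frame: x ahead of the robot, y to its left, z up, the work surface at z = 0. Lengths are in m, angles in rad, forces in N, time in s.
With the tool pointing down it reaches from about 0.4 to 0.875 m from the base axis. Payload 19.3 kg.
Tool frame: the origin (TCP) lies between the finger pads; the fingertips stand finger_overhang ahead of it and the grasp point (between the pads) lies 5 mm behind it (finger_overhang is the distance from the TCP to the fingertips, in m); y points along the fingers, z is the direction in which the jaws open and shut, and the axes are right-handed (so a half turn about y gives the same grasp; the last joint's range is limited). The gripper opens to 85 mm and grips with 20 to 120 N. Pads are 22 mm wide; open, the fingers measure 114 mm over their backs; the gripper's body (76 mm by 85 mm) begins 54 mm behind the grasp point. The pads swing forward as they close: fully open they stand 13 mm farther back than shut.
Start: joints at [-1.244, 0.521, -0.036, 1.599, 0.021, 1.021, -0.113], TCP at [0.242, 0.576, 0.245] pointing down, gripper open.
Joint ranges: [-2.91, 2.91], [-0.3, 2.13], [-1.5, 1.42], [0.17, 2.43], [-1.26, 4.41], [0.16, 1.93], [-2.52, 2.52]. Speed limits (rad/s): [1.89, 1.89, 2.39, 2.39, 3.01, 3.01, 3.01].

## Interface

Orientations are given as a rotation vector (axis times angle).
In Python, from bench import * gives the robot as it stands.
- The arm moves only by the tool move_arm, never from a script. Its arguments are lists of equal length, an entry for each row: "delta_rot": the turn, a rotation vector about the tool's x, y, z scaled (see below), a list of three; "travel": the shift along the tool's x, y, z scaled (see below), a list of three; "claw": the opening in per cent of the stroke, from 0 (shut) to 100 (fully open). A call has 1 to 20 rows; each row is the pose to reach, as a shift and turn from the pose commanded when the call began, along the tool's axes at that moment; what a row does not reach only later rows make up. The controller multiplies each number of a shift by 0.12 m and each number of a turn by 90 degrees. A row lasts 1/12 s, in which the tool goes at most 41.7 mm and 7.16 degrees, less where a joint would pass 70% of its speed; a pose out of reach is approached as far as the arm can. A call with a number of a shift or a turn outside -1 to 1 is refused whole. A call with a gripper value outside its range is refused whole. The fingers move at their own pace and stop on an object; "newtons" is the grip in N (left out, the last holds). Time passes only in rows, so rows that repeat a pose let the fingers close. It gives the time, the measured TCP pose, the force and the opening at its end, in the units of the state.
- state(): the state, without advancing time (a new reading comes with each control period).
- grab_frame(name): name is "scene" or "top"; returns the picture (384x512x3 uint8, blue, green, red); there is no depth.
- camera_info(name): a dict with "K" (3x3 intrinsics, pixels), "extrinsics" (4x4, takes a point from world to camera coordinates). Camera axes: x right, y down, z forward; pixel columns grow to the right and rows downward; lengths in m; the calibration is good to about 2 mm. A picture is of the moment at which its call begins. camera_info takes no time and is no camera call.
- sign_off(): hands the job in, once; it reports no verdict.
The state is a dict: "time_s": time; "qpos": joint angles; "joint_vel": joint speeds; "effort": joint torques, N m; "position": TCP position; "orientation": TCP orientation; "wrist_force": force on the tool from outside, world axes, zero at the start; "wrist_torque": the same for the moment, N m; "finger_gap": finger opening in m.
Only numpy, scipy, OpenCV 4.12 (cv2) and the standard library are available. Lean on these libraries where they do the work, as an engineer would, in place of code of your own. Each camera call takes 0.05 s, during which the arm holds its last target.

## Task

On the tape dispenser, push the black selector pointer round the dial with a finger until it points straight at the tall peg (not the short one), and then push the feed lever on the dispenser's side all the way over to its stop, away from the robot. Only push: do not pull the pointer up off the dial, and leave all the loose things where they stand. Leave the pointer set and the lever over.

Things in the scene. Friction and masses are not known exactly. Their poses are not given: they have to be found in the camera images.
- dispenser: white tape dispenser, bolted to the table: 340 mm long (its x), 200 mm wide (its y), flat top 100 mm above the table. Origin: centre of its underside, on the table. Its -x end (with a steel lip 30 mm above the table that reaches 220 mm from the origin) is turned roughly to the robot; x points to the rear, where a guard rises to 170 mm above the table (from 115 mm behind the origin), y to the left, z up. On its top lies a round aluminium dial plate, 196 mm across, 6 mm thick
- pivot (a point): centre of the dial on the plate's top face, 106 mm above the table, on the pointer's vertical turning axis; 50 mm ahead (-x) of the dispenser's origin; axes as the dispenser's
- pointer (a joint): angle of the pointer, rad: 0 when it points along the dispenser's -x (to the robot); grows anticlockwise seen from above (pointing to the dispenser's -y at +1.57, to +y at -1.57); stops at -2 and 2. It turns stiffly (about 0.06 N m, that is 1 to 2 N at mid arm) and stays where it is left. It sits on a sprung spindle and could be pulled up by about 20 mm, which is wrong
- pointer_tip (a point): end of the pointer, 72 mm from its axis and 14 mm above the dial plate. Black pointer: round hub 32 mm across, 30 mm tall, and a radial arm 12 mm wide that stands from 4 to 24 mm above the plate out to 62 mm from the axis, then a 6 mm wide nose to 72 mm. The point's -x axis points outward along the arm, y across it, z up
- tall_peg: fixed black peg 16 mm across, 40 mm tall, standing on the dial plate 81 to 88 mm from the dial's centre, on its left or right side (which one varies), just beyond the pointer's sweep; origin: centre of its foot, 106 mm above the table
- short_peg: fixed black peg 16 mm across, only 10 mm tall, on the other side of the dial plate; origin: centre of its foot
- feed_lever (a joint): angle of the feed lever, rad: 0 when it leans 0.6 rad from upright towards the dispenser's -x (the robot); grows as it swings to +x, upright at 0.6; end stop at 1.0. It starts between 0 and 0.25. Friction holds it (about 0.15 N m, some 2 N at the knob) and it stays where it is left
- lever_knob (a point): centre of the round black knob (28 mm across) on top of the feed lever, a 12 mm thick steel rod; the knob is 100 mm from the lever's axis. That axis is level, along the dispenser's y, 70 mm above the table, 40 mm ahead (-x) of the dispenser's origin; the lever swings in the upright plane 135 mm to the right (-y) of the origin, 35 mm clear of the dispenser's side wall
- jar: small closed amber jar, 44 mm across, 55 mm tall, loose on top of the dispenser behind the dial; loose, to be left alone; origin: centre of its underside
- tape_roll: roll of tape lying flat, 100 mm across, 60 mm tall, on the table to the right (dispenser -y) of the lever; loose, to be left alone; origin: centre of its underside
- amber_bottle: amber bottle, 48 mm across, 110 mm tall, standing to the left (dispenser +y) of the dispenser; loose, to be left alone; origin: centre of its underside
- white_bottle: white bottle, 70 mm across, 190 mm tall, on the left of the table; loose, to be left alone; origin: centre of its underside
- basket: white open basket 240 x 110 x 60 mm, on the left of the table; loose, to be left alone; origin: centre of its underside
- calculator: grey desk calculator 150 x 75 x 18 mm, lying on the right of the table; loose, to be left alone; origin: centre of its underside
- glove_box: carton of gloves 240 x 120 x 85 mm, on the right of the table; loose, to be left alone; origin: centre of its underside

How it is judged:
By the outcome, as a careful person would: the job done as asked, in the order asked, and still so for the second after the job is handed in, with the robot touching nothing.
It also fails if it takes over 56 s, if anything falls off the work surface, if the arm or the gripper's body presses on something with over 40 N, if the wrist force passes 120 N, or if a joint passes its speed limit or range.

## Working session

There is one attempt and no reset: what is moved stays moved. The work goes in short steps, Python scripts to look and compute and a tool call to move; the robot and the scene stay as the last step left them, time stands still between calls to the robot, and variables do not carry over. Pictures are saved under pics/ and viewed, and the job is handed in when it is done.

Besides the shell and the picture viewer there is one more tool, called in YAML: its name, and indented under it one key for each argument. move_arm: Moves the arm, as the interface text tells. Shifts and turns lie within -1 to 1; 1 stands for 0.12 m of shift or 90 degrees of turn. Its arguments: {"type":"object","properties":{"delta_rot":{"type":"array"},"travel":{"type":"array"},"claw":{"type":"array"},"newtons":{"type":"number"}},"required":["delta_rot","travel","claw"]}

```bash
mkdir -p pics; ls
python3 - <<'E'
from bench import *
import cv2,numpy as np
np.set_printoptions(precision=4,suppress=True)
print(state())
for n in("scene","top"):
    cv2.imwrite(f"pics/{n}0.png",grab_frame(n)); c=camera_info(n); print(n,c["K"],c["extrinsics"])
E
```

```text
pics
{'time_s': 0.0, 'qpos': array([-1.2442,  0.522 , -0.0363,  1.6   ,  0.0212,  1.0211, -0.1128]), 'joint_vel': array([ 0.0004,  0.001 , -0.0004,  0.0003, -0.0004,  0.0009,  0.0012]), 'effort': array([ -0.0014, -92.708 ,   1.9791, -36.9945,   0.0177,   0.0079,
         0.    ]), 'position': array([0.2415, 0.5761, 0.2447]), 'orientation': array([-1.5494,  0.3114, -0.3112]), 'wrist_force': array([-0.0796,  0.9915, -0.8451]), 'wrist_torque': array([-0.0018,  0.0096, -0.0088]), 'finger_gap': 0.0854685800970064}
scene [[390.7054   0.     261.4295]
 [  0.     390.7054 189.5339]
 [  0.       0.       1.    ]] [[-0.0875  0.9961  0.0129  0.0632]
 [ 0.6383  0.066  -0.7669 -0.2305]
 [-0.7648 -0.0588 -0.6416  1.68  ]
 [ 0.      0.      0.      1.    ]]
top [[455.5107   0.     257.2861]
 [  0.     455.5107 184.1864]
 [  0.       0.       1.    ]] [[ 0.0136 -0.9998 -0.0131 -0.0223]
 [-0.992  -0.0118 -0.126   0.5216]
 [ 0.1258  0.0147 -0.9919  1.6181]
 [ 0.      0.      0.      1.    ]]
```

View pics/scene0.png

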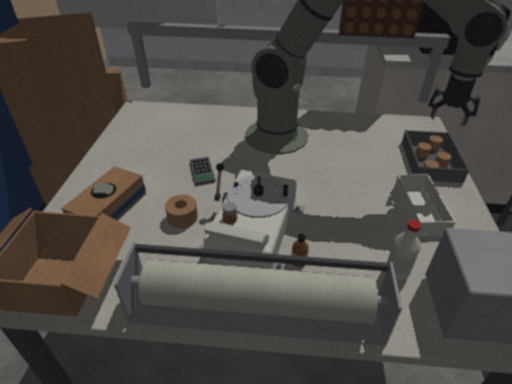

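View pics/top0.png

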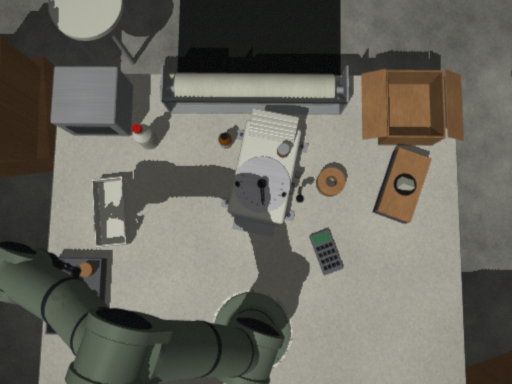

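Run:
```python
import cv2
a=cv2.imread("pics/top0.png")[100:260,190:350]
cv2.imwrite("pics/top0c.png",cv2.resize(a,None,fx=3.75,fy=3.75,interpolation=cv2.INTER_CUBIC))
a=cv2.imread("pics/scene0.png")[110:290,160:380]
cv2.imwrite("pics/scene0c.png",cv2.resize(a,None,fx=3.3,fy=3.3,interpolation=cv2.INTER_CUBIC))
```

```text
(no output)
```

View pics/top0c.png

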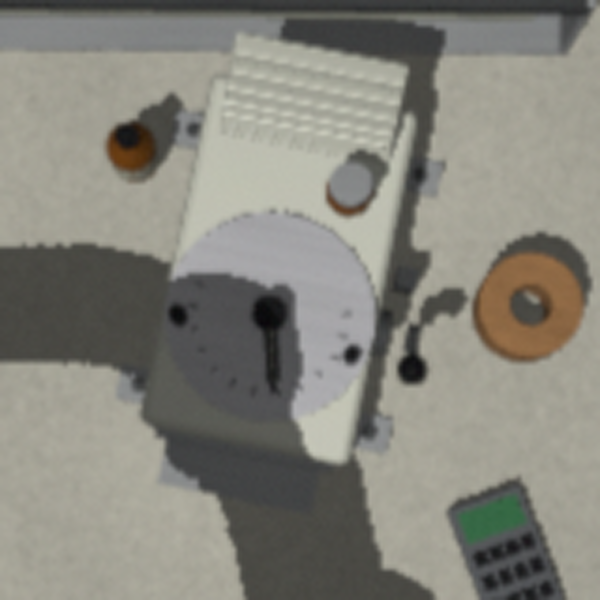

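View pics/scene0c.png

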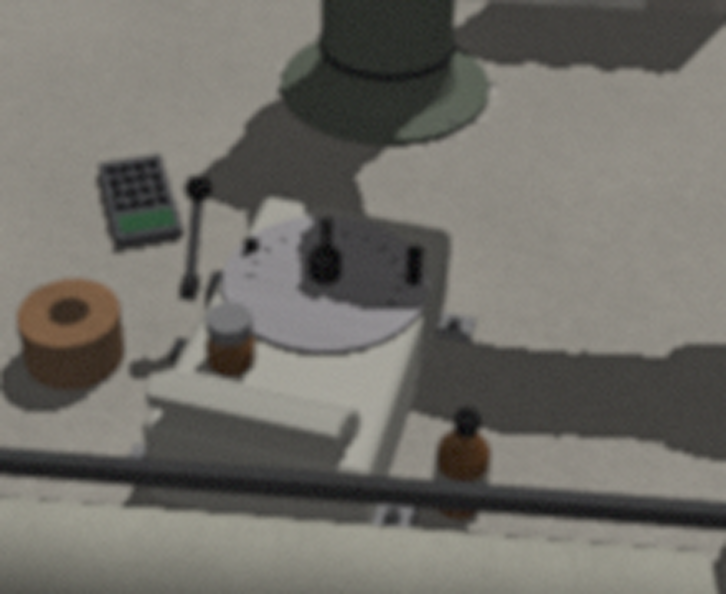

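The top view shows the pointer (hub at crop 268,312, tip at 274,390) pointing towards the robot. The peg at the left (178,315) is the tall one: the scene view shows it standing tall at (413,265). The short peg is at (352,353) and the lever knob at (412,369).

```bash
cat > h.py <<'E'
import cv2,numpy as np
from bench import *
np.set_printoptions(precision=4,suppress=True)
def ray(n,uv):
    c=camera_info(n);E=np.array(c["extrinsics"]);R,t=E[:3,:3],E[:3,3]
    d=R.T@np.linalg.solve(np.array(c["K"]),[uv[0],uv[1],1.]);return -R.T@t,d
def onz(n,uv,z):
    o,d=ray(n,uv);return o+d*(z-o[2])/d[2]
def proj(n,p):
    c=camera_info(n);E=np.array(c["extrinsics"]);q=np.array(c["K"])@(E[:3,:3]@np.array(p)+E[:3,3]);return q[:2]/q[2]
def tri(a,b):
    A=np.zeros((3,3));v=np.zeros(3)
    for n,uv in(("top",a),("scene",b)):
        o,d=ray(n,uv);d=d/np.linalg.norm(d);P=np.eye(3)-np.outer(d,d);A+=P;v+=P@o
    return np.linalg.solve(A,v)
def blobs(im,x0,y0,x1,y1,th,k=6):
    g=im[y0:y1,x0:x1].max(2);s=cv2.resize(g,None,fx=k,fy=k,interpolation=cv2.INTER_CUBIC)
    m=(s<th).astype(np.uint8)
    n,l,st,c=cv2.connectedComponentsWithStats(m)
    out=[]
    for i in range(1,n):
        if st[i,4]>6*k*k:
            b=st[i]/k; out.append((np.array([x0,y0])+(c[i]+.5)/k-.5,[round(v,1) for v in (b[0]+x0,b[1]+y0,b[2],b[3])],round(b[4]/k,1)))
    return out
E
python3 - <<'E'
from h import *
t=cv2.imread("pics/top0.png");s=cv2.imread("pics/scene0.png")
print("top")
for b in blobs(t,225,150,312,210,48):print(*b)
print("scene")
for b in blobs(s,210,155,300,205,48):print(*b)
E
```

```text
top
[261.6576 187.8666] [np.float64(257.3), np.float64(179.0), np.float64(9.0), np.float64(25.3)] 114.4
[237.0117 183.5034] [np.float64(235.2), np.float64(181.3), np.float64(4.7), np.float64(5.5)] 19.6
[283.3485 193.9624] [np.float64(282.5), np.float64(192.8), np.float64(2.8), np.float64(3.2)] 6.6
[299.3922 197.7136] [np.float64(296.7), np.float64(193.5), np.float64(6.3), np.float64(8.2)] 35.6
scene
[220.1015 166.8604] [np.float64(216.8), np.float64(163.8), np.float64(7.5), np.float64(8.2)] 41.5
[258.0919 187.9397] [np.float64(253.2), np.float64(176.3), np.float64(10.5), np.float64(20.3)] 135.8
[211.5087 180.9026] [np.float64(210.0), np.float64(180.2), np.float64(4.2), np.float64(2.3)] 6.9
[235.5213 184.1297] [np.float64(234.7), np.float64(183.0), np.float64(2.8), np.float64(3.3)] 7.4
[284.9477 190.107 ] [np.float64(282.5), np.float64(184.7), np.float64(5.7), np.float64(12.0)] 53.7
[216.9306 196.777 ] [np.float64(215.3), np.float64(194.0), np.float64(4.0), np.float64(6.2)] 17.6
```

Run:
```python
from h import *
t=cv2.imread("pics/top0.png")
k=6;x0,y0,x1,y1=225,100,310,235
s=cv2.resize(t[y0:y1,x0:x1],None,fx=k,fy=k,interpolation=cv2.INTER_CUBIC).astype(int)
s=cv2.GaussianBlur(s.astype(np.float32),(0,0),4)
d=s[...,0]-s[...,2]
rel=d/(s.max(2)+1)
m=((rel>0.0)|(s.max(2)<48)).astype(np.uint8)
cv2.imwrite("pics/m.png",np.clip(128+rel*400,0,255))
n,l,st,c=cv2.connectedComponentsWithStats((rel>0.0).astype(np.uint8))
i=1+st[1:,4].argmax();cs,_=cv2.findContours((l==i).astype(np.uint8),0,2)
h=cv2.convexHull(max(cs,key=cv2.contourArea));e=cv2.fitEllipse(h)
uv=(np.array(e[0])+.5)/k-.5+[x0,y0];print(e,uv,np.array(e[1])/k,onz("top",uv,.106))
v=s.copy();cv2.drawContours(v,[h],-1,(0,0,255),1);cv2.imwrite("pics/m2.png",v)
for nm,uv,z in(("hub",(261.7,183.6),.136),("tall",(237.01,183.5),.135),("short",(283.35,193.96),.115)):print(nm,onz("top",uv,z))
print("tri knob",tri((299.6,198.4),(220.4,167.1)))
```

```text
((227.7429656982422, 507.04107666015625), (322.5904541015625, 348.26617431640625), 90.36194610595703) [262.5405 184.0902] [53.7651 58.0444] [ 0.5132 -0.0349  0.106 ]
hub [ 0.511  -0.0321  0.136 ]
tall [0.5105 0.0519 0.135 ]
short [ 0.4787 -0.1067  0.115 ]
tri knob [ 0.4594 -0.1571  0.1609][ WARN:0@0.502] global loadsave.cpp:1063 imwrite_ Unsupported depth image for selected encoder is fallbacked to CV_8U.
```

View pics/m2.png

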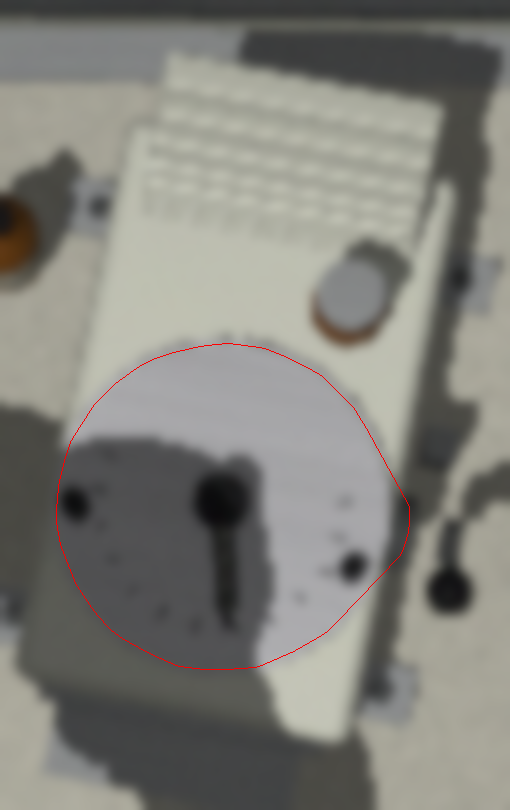

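Run:
```python
import bench
print([n for n in dir(bench) if n[0]!='_'], getattr(bench,'finger_overhang',None))
from h import *
from scipy.spatial.transform import Rotation as R
s=state();print(R.from_rotvec(s["orientation"]).as_matrix(),s["time_s"])
t=cv2.imread("pics/top0.png")
# arm: darkest col centroid per row
for r in range(188,206):
    g=60-np.minimum(60,t[r,252:275].max(1).astype(float)); 
    print(r, (g*np.arange(252,275)).sum()/max(g.sum(),1e-9), g.sum())
```

```text
['IKError', 'camera_info', 'finger_overhang', 'grab_frame', 'sign_off', 'state'] 0.014
[[ 0.9223 -0.0003  0.3865]
 [-0.3865 -0.001   0.9223]
 [ 0.0001 -1.     -0.001 ]] 0.1
188 261.4375 96.0
189 261.56962025316454 79.0
190 261.7831325301205 83.0
191 261.8205128205128 78.0
192 261.8732394366197 71.0
193 262.11764705882354 68.0
194 262.126582278481 79.0
195 262.08 75.0
196 262.1038961038961 77.0
197 262.1714285714286 70.0
198 262.32530120481925 83.0
199 262.26666666666665 90.0
200 262.2386363636364 88.0
201 262.05454545454546 55.0
202 262.3142857142857 35.0
203 262.46875 32.0
204 262.6666666666667 9.0
205 0.0 0.0
```

move_arm:
  delta_rot:
    - [0,0,0]
    - [0,0,0]
    - [0,0,0]
    - [0,0,0]
    - [0,0,0]
  travel:
    - [0.25,0,-0.19]
    - [0.5,0,-0.38]
    - [0.75,0,-0.56]
    - [1,0,-0.75]
    - [1,0,-0.75]
  claw: [0,0,0,0,0]
  newtons: 30

```text
time_s: 0.52
position: [0.3217, 0.4408, 0.2453]
orientation: [-1.55, 0.315, -0.319]
wrist_force: [1.1, 0.2, -0.1]
finger_gap: 0.0257
```

move_arm:
  delta_rot:
    - [0,0,0]
    - [0,0,0]
    - [0,0,0]
    - [0,0,0]
    - [0,0,0]
  travel:
    - [0.25,0,-0.19]
    - [0.5,0,-0.38]
    - [0.75,0,-0.56]
    - [1,0,-0.75]
    - [1,0,-0.75]
  claw: [0,0,0,0,0]

```text
time_s: 0.93
position: [0.3968, 0.3113, 0.2453]
orientation: [-1.55, 0.316, -0.319]
wrist_force: [1.8, 0.0, 1.0]
finger_gap: 0.0004
```

move_arm:
  delta_rot:
    - [0,0,0]
    - [0,0,0]
    - [0,0,0]
    - [0,0,0]
    - [0,0,0]
  travel:
    - [0.2,0,-0.25]
    - [0.4,0,-0.5]
    - [0.6,0,-0.75]
    - [0.83,0,-1]
    - [0.83,0,-1]
  claw: [0,0,0,0,0]

```text
time_s: 1.35
position: [0.4406, 0.1615, 0.2454]
orientation: [-1.549, 0.317, -0.318]
wrist_force: [0.3, -1.0, -0.5]
finger_gap: 0.0001
```

move_arm:
  delta_rot:
    - [0,0,0]
    - [0,0,0]
    - [0,0,0]
    - [0,0,0]
  travel:
    - [0.2,0,-0.3]
    - [0.35,0,-0.6]
    - [0.5,0,-0.9]
    - [0.5,0,-1]
  claw: [0,0,0,0]

```text
time_s: 1.68
position: [0.4481, 0.0292, 0.2453]
orientation: [-1.549, 0.315, -0.316]
wrist_force: [0.0, 0.6, 1.0]
finger_gap: -0.0001
```

move_arm:
  delta_rot:
    - [0,-0.07,0]
    - [0,-0.14,0]
    - [0,-0.21,0]
    - [0,-0.28,0]
    - [0,-0.28,0]
    - [0,-0.28,0]
  travel:
    - [0.12,0,-0.2]
    - [0.24,0,-0.4]
    - [0.36,0,-0.6]
    - [0.43,0,-0.7]
    - [0.43,0,-0.7]
    - [0.43,0,-0.7]
  claw: [0,0,0,0,0,0]

```text
time_s: 2.18
position: [0.4628, -0.0633, 0.2451]
orientation: [-1.571, -0.031, 0.032]
wrist_force: [-0.3, 0.0, 0.5]
finger_gap: 0.0002
```

Run:
```python
from h import *
from scipy.spatial.transform import Rotation as R
s=state();print(R.from_rotvec(s["orientation"]).as_matrix(),s["time_s"],s["position"],s["qpos"])
for n in("top","scene"):
    f=grab_frame(n);cv2.imwrite(f"pics/{n}1.png",f)
    u,v=proj(n,[.51,-.05,.15]).astype(int);c=f[v-65:v+65,u-80:u+80];cv2.imwrite(f"pics/{n}1c.png",cv2.resize(c,None,fx=4,fy=4,interpolation=cv2.INTER_CUBIC));print(n,u-80,v-65)
```

```text
[[ 0.9992 -0.0005 -0.04  ]
 [ 0.04    0.      0.9992]
 [-0.0005 -1.      0.0001]] 2.1833 [ 0.4628 -0.0633  0.2451] [-0.0922  0.2727  0.1229  2.0057 -0.0434  0.866   1.6651]
top 186 118
scene 171 116
```

View pics/scene1c.png

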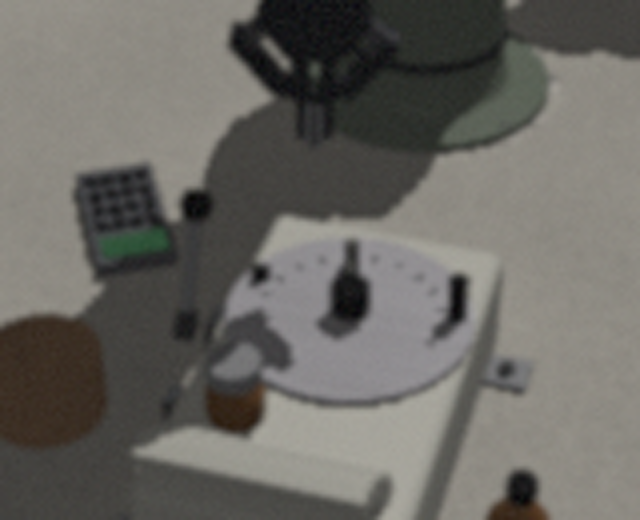

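View pics/top1c.png

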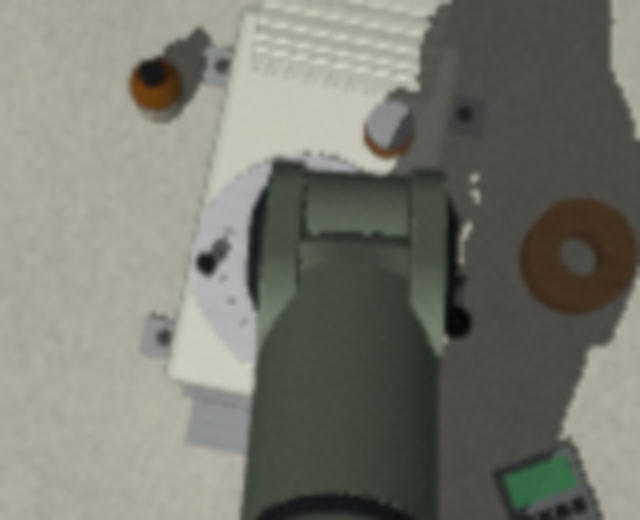

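The scene view now has the dial unshadowed: short peg at crop (262,272), hub at (350,295), tall peg at (458,298), closed fingertips at (315,135).

Run:
```python
from h import *
t=cv2.imread("pics/scene1.png")
k=6;x0,y0,x1,y1=215,165,300,225
s=cv2.resize(t[y0:y1,x0:x1],None,fx=k,fy=k,interpolation=cv2.INTER_CUBIC)
s=cv2.GaussianBlur(s.astype(np.float32),(0,0),3)
rel=(s[...,0]-s[...,2])/(s.max(2)+1)
n,l,st,c=cv2.connectedComponentsWithStats(((rel>-.0)&(s.max(2)>80)).astype(np.uint8))
i=1+st[1:,4].argmax();cs,_=cv2.findContours((l==i).astype(np.uint8),0,2)
cc=max(cs,key=cv2.contourArea)[:,0]
P=np.array([onz("scene",(p+.5)/k-.5+[x0,y0],.106) for p in cc])[:,:2]
# robust circle R=98mm
from scipy.optimize import least_squares
r=least_squares(lambda q:np.hypot(*(P-q).T)-.098,[.512,-.032],loss="soft_l1",f_scale=.002);print("pivot scene",r.x,np.median(abs(r.fun)))
h=cv2.convexHull(cc.reshape(-1,1,2).astype(np.int32));v=s.copy();cv2.drawContours(v,[cc.reshape(-1,1,2)],-1,(0,0,255),1);cv2.imwrite("pics/m3.png",v)
for b in blobs(t,210,160,300,215,55):print(*b)
f=cv2.imread("pics/top1.png")
for b in blobs(f,225,170,248,195,48):print("top",*b)
for p in([.5125,-.0322,.136],[.5105,.052,.106],[.5105,.052,.146]):print(proj("scene",p),proj("top",p))
```

```text
pivot scene [ 0.5218 -0.033 ] 0.01370275866817506
[220.1424 167.4015] [np.float64(216.7), np.float64(163.7), np.float64(8.0), np.float64(8.8)] 54.9
[212.2076 177.5278] [np.float64(210.0), np.float64(169.7), np.float64(5.8), np.float64(13.5)] 37.7
[235.4451 184.0599] [np.float64(234.5), np.float64(182.8), np.float64(3.2), np.float64(3.7)] 9.3
[257.8316 190.131 ] [np.float64(253.8), np.float64(183.3), np.float64(8.8), np.float64(13.8)] 92.6
[284.8465 190.6494] [np.float64(283.3), np.float64(185.5), np.float64(4.0), np.float64(11.5)] 32.4
[217.0005 196.6866] [np.float64(214.0), np.float64(192.5), np.float64(7.0), np.float64(9.0)] 47.6
[222.9627 197.5607] [np.float64(221.8), np.float64(193.8), np.float64(3.7), np.float64(8.2)] 13.1
[224.7902 213.5224] [np.float64(223.0), np.float64(212.2), np.float64(5.3), np.float64(2.8)] 9.0
top [237.2633 183.3059] [np.float64(235.8), np.float64(182.0), np.float64(3.7), np.float64(3.8)] 10.4
[257.5367 186.3677] [261.7319 183.16  ]
[284.4122 195.1589] [237.4484 184.5559]
[285.0761 185.2316] [236.7816 183.0734][ WARN:0@2.123] global loadsave.cpp:1063 imwrite_ Unsupported depth image for selected encoder is fallbacked to CV_8U.
```

View pics/m3.png

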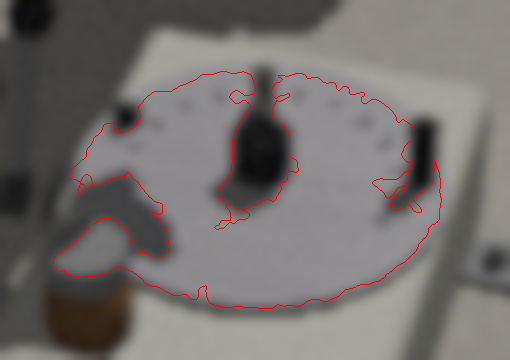

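Run:
```python
from h import *
from scipy.optimize import least_squares
def dial(fn,n,x0,y0,x1,y1,w,lo):
    t=cv2.imread(fn);k=6
    s=cv2.resize(t[y0:y1,x0:x1],None,fx=k,fy=k,interpolation=cv2.INTER_CUBIC)
    s=cv2.GaussianBlur(s.astype(np.float32),(0,0),3)
    rel=(s[...,0]-s[...,2])/(s.max(2)+1)
    m=((rel>-.0)&(s.max(2)>lo)).astype(np.uint8)
    nn,l,st,c=cv2.connectedComponentsWithStats(m);i=1+st[1:,4].argmax()
    cc=max(cv2.findContours((l==i).astype(np.uint8),0,2)[0],key=cv2.contourArea)[:,0]
    P=np.array([onz(n,(p+.5)/k-.5+[x0,y0],.106) for p in cc])[:,:2]
    q=np.array([.5125,-.0325])
    for it in range(8):
        d=np.hypot(*(P-q).T);sel=abs(d-.098)<w
        r=least_squares(lambda v:np.hypot(*(P[sel]-v[:2]).T)-v[2],[*q,.098],loss="soft_l1",f_scale=.001);q=r.x[:2]
    print(n,r.x,sel.sum(),np.median(abs(r.fun)))
dial("pics/scene1.png","scene",215,165,300,225,.008,80)
dial("pics/top0.png","top",225,140,310,215,.008,40)
# peg: axis columns & rows
print("peg",tri((237.1,183.4-.25),(284.9,186.2)))
for e,(a,b) in {"hub":((261.7,183.6),(257.8,187.0))}.items():print(e,tri(a,b))
```

```text
scene [ 0.5186 -0.031   0.0936] 395 0.0009463635162279965
top [ 0.5142 -0.0313  0.0949] 508 0.0005023778843860627
peg [0.5107 0.0514 0.1423]
hub [ 0.5114 -0.0318  0.1326]
```

Run:
```python
from h import *
for d in(0,.014,.027):
  for dx in(-.011,0,.011):
    print(d,dx,[proj("scene",[.4628+dx,-.0633+y,.2451-d]) for y in(-.0145,.0145)])
f=cv2.imread("pics/scene1.png")[110:160,225:275];cv2.imwrite("pics/ft.png",cv2.resize(f,None,fx=10,fy=10,interpolation=cv2.INTER_CUBIC))
```

```text
0 -0.011 [array([244.6722, 144.8432]), array([254.2121, 145.4123])]
0 0 [array([244.2317, 146.8609]), array([253.8395, 147.437 ])]
0 0.011 [array([243.7849, 148.9077]), array([253.4615, 149.491 ])]
0.014 -0.011 [array([244.7392, 148.7034]), array([254.2072, 149.2737])]
0.014 0 [array([244.3026, 150.7332]), array([253.8373, 151.3105])]
0.014 0.011 [array([243.8596, 152.7921]), array([253.4622, 153.3766])]
0.027 -0.011 [array([244.8006, 152.236 ]), array([254.2027, 152.8074])]
0.027 0 [array([244.3674, 154.2766]), array([253.8354, 154.855 ])]
0.027 0.011 [array([243.9281, 156.3462]), array([253.4629, 156.9317])]
```

View pics/ft.png

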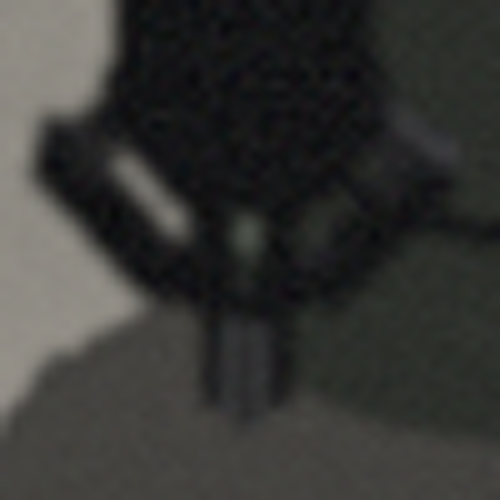

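The fingertip ends at about (249,151.5), which matches the 14 mm overhang. Next I descend beside the pointer.

move_arm:
  delta_rot:
    - [0,0,0]
    - [0,0,0]
    - [0,0,0]
    - [0,0,0]
    - [0,0,0]
    - [0,0,0]
  travel:
    - [0,0.25,0]
    - [0,0.5,0]
    - [0,0.7,0]
    - [0,0.85,0]
    - [0,0.94,0]
    - [0,0.94,0]
  claw: [0,0,0,0,0,0]

```text
time_s: 2.78
position: [0.4618, -0.0616, 0.1306]
orientation: [-1.57, -0.031, 0.037]
wrist_force: [-0.7, -0.2, 0.1]
finger_gap: -0.0001
```

Run:
```python
from h import *
from scipy.spatial.transform import Rotation as R
s=state();M=R.from_rotvec(s["orientation"]).as_matrix();p=s["position"];print(M,s["time_s"],p,s["wrist_force"])
f=grab_frame("scene")[130:220,205:310];cv2.imwrite("pics/s2.png",cv2.resize(f,None,fx=7,fy=6.6,interpolation=cv2.INTER_CUBIC))
piv=np.array([.513,-.0315]);b0=np.degrees(np.arctan2(M[1,2],M[0,2]))
r=.048;h=.0125+.006
for beta in list(range(180,95,-7))+[95]:
    b=np.radians(beta);u=np.array([np.cos(b),np.sin(b)]);tt=np.array([np.sin(b),-np.cos(b)]) # clockwise push dir
    c=piv+r*u-h*tt
    d=M.T@np.array([c[0]-p[0],c[1]-p[1],0]);psi=np.degrees(np.arctan2(tt[1],tt[0]))
    print(beta,c,np.round(d/.12,3),round(-(psi-b0)/90,3))
```

```text
[[ 0.9991 -0.0034 -0.0432]
 [ 0.0432  0.0002  0.9991]
 [-0.0034 -1.      0.0003]] 2.7833 [ 0.4618 -0.0616  0.1306] [-0.6843 -0.171   0.1422]
180 [ 0.465 -0.05 ] [ 0.031 -0.     0.095] 0.028
173 [ 0.4631 -0.044 ] [ 0.017 -0.     0.146] 0.105
166 [ 0.462  -0.0378] [0.01  0.    0.197] 0.183
159 [ 0.4616 -0.0316] [0.009 0.    0.25 ] 0.261
152 [ 0.4619 -0.0253] [0.014 0.    0.302] 0.339
145 [ 0.4631 -0.0191] [0.026 0.    0.353] 0.416
138 [ 0.465  -0.0131] [ 0.043 -0.     0.402] 0.494
131 [ 0.4675 -0.0074] [ 0.067 -0.     0.449] 0.572
124 [ 0.4708 -0.0021] [ 0.096 -0.     0.492] 0.65
117 [0.4747 0.0029] [ 0.131 -0.     0.532] 0.728
110 [0.4792 0.0073] [ 0.169 -0.     0.567] 0.805
103 [0.4842 0.0111] [ 0.212 -0.001  0.597] 0.883
96 [0.4896 0.0143] [ 0.258 -0.001  0.622] 0.961
95 [0.4904 0.0147] [ 0.265 -0.001  0.625] 0.972
```

View pics/s2.png

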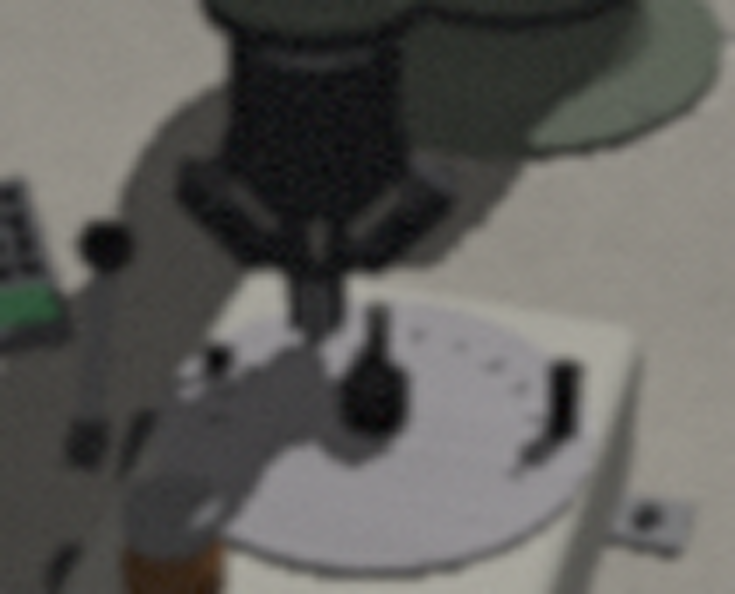

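The fingertip stands at (315,330), right of the arm as seen from the robot, and is clear of it. Now I sweep the pointer towards the tall peg.

move_arm:
  delta_rot:
    - [0,0.02,0]
    - [0,0.065,0]
    - [0,0.105,0]
    - [0,0.145,0]
    - [0,0.183,0]
    - [0,0.222,0]
    - [0,0.261,0]
    - [0,0.3,0]
    - [0,0.339,0]
    - [0,0.378,0]
    - [0,0.416,0]
    - [0,0.455,0]
    - [0,0.494,0]
    - [0,0.533,0]
    - [0,0.572,0]
    - [0,0.61,0]
    - [0,0.65,0]
    - [0,0.69,0]
    - [0,0.728,0]
    - [0,0.728,0]
  travel:
    - [0.03,0,0.07]
    - [0.024,0,0.12]
    - [0.017,0,0.146]
    - [0.013,0,0.171]
    - [0.01,0,0.197]
    - [0.009,0,0.223]
    - [0.009,0,0.25]
    - [0.011,0,0.276]
    - [0.014,0,0.302]
    - [0.019,0,0.328]
    - [0.026,0,0.353]
    - [0.034,0,0.378]
    - [0.043,0,0.402]
    - [0.055,0,0.426]
    - [0.067,0,0.449]
    - [0.081,0,0.471]
    - [0.096,0,0.492]
    - [0.113,0,0.512]
    - [0.131,0,0.532]
    - [0.131,0,0.532]
  claw: [0,0,0,0,0,0,0,0,0,0,0,0,0,0,0,0,0,0,0,0]

```text
time_s: 4.5
position: [0.4763, 0.003, 0.1334]
orientation: [-1.394, 0.858, -0.858]
wrist_force: [-1.1, 0.5, 0.7]
finger_gap: 0.0
```

Run:
```python
from h import *
from scipy.spatial.transform import Rotation as R
s=state();M=R.from_rotvec(s["orientation"]).as_matrix();p=s["position"];print(M,s["time_s"],p,s["wrist_force"],s["qpos"])
f=grab_frame("scene")[130:220,205:310];cv2.imwrite("pics/s3.png",cv2.resize(f,None,fx=7,fy=6.6,interpolation=cv2.INTER_CUBIC))
piv=np.array([.513,-.0315]);b0=np.degrees(np.arctan2(M[1,2],M[0,2]))
r=.048;h=.0125+.006
for beta in (117,113.5,110,106.5,103,99.5,96,94,92,90):
    b=np.radians(beta);u=np.array([np.cos(b),np.sin(b)]);tt=np.array([np.sin(b),-np.cos(b)])
    c=piv+r*u-h*tt
    d=M.T@np.array([c[0]-p[0],c[1]-p[1],0]);psi=np.degrees(np.arctan2(tt[1],tt[0]))
    print(beta,c,np.round(d/.12,3),round(-(psi-b0)/90,3))
```

```text
[[ 0.4511  0.001   0.8925]
 [-0.8925  0.001   0.4511]
 [-0.0005 -1.      0.0013]] 4.5 [0.4763 0.003  0.1334] [-1.0812  0.5212  0.6507] [-0.4467  0.5     0.4175  2.0984 -0.3491  0.6078  0.6827]
117 [0.4747 0.0029] [-0.005 -0.    -0.012] -0.002
113.5 [0.4769 0.0051] [-0.014  0.     0.012] 0.037
110 [0.4792 0.0073] [-0.021  0.     0.037] 0.076
106.5 [0.4816 0.0093] [-0.027  0.     0.063] 0.115
103 [0.4842 0.0111] [-0.031  0.     0.089] 0.154
99.5 [0.4868 0.0128] [-0.033  0.     0.115] 0.192
96 [0.4896 0.0143] [-0.034  0.     0.141] 0.231
94 [0.4912 0.0151] [-0.034  0.     0.156] 0.254
92 [0.4928 0.0158] [-0.033  0.     0.171] 0.276
90 [0.4945 0.0165] [-0.032  0.     0.186] 0.298
```

View pics/s3.png

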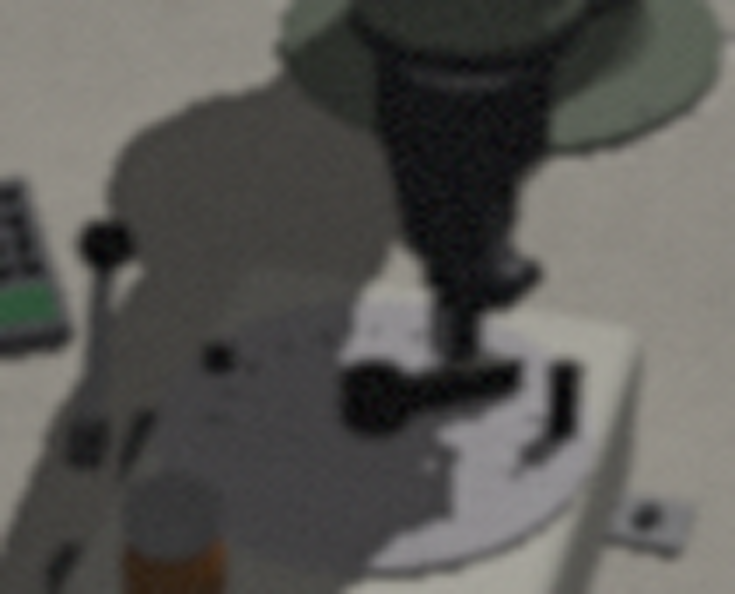

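The pointer now has its nose at (517,372), just short of the tall peg at (565,400).

Run:
```python
from h import *
for uv in((518,364),(518,374)):
    p=onz("scene",(205+uv[0]/7-.5,130+uv[1]/6.6-.5),.128);d=p[:2]-[.513,-.0315];print(p,np.hypot(*d),np.degrees(np.arctan2(d[1],d[0])))
```

```text
[0.4876 0.0314 0.128 ] 0.06781850140161598 111.96103435086238
[0.4951 0.0318 0.128 ] 0.06578275054428405 105.78665081512607
```

move_arm:
  delta_rot:
    - [0,0.037,0]
    - [0,0.076,0]
    - [0,0.115,0]
    - [0,0.154,0]
    - [0,0.19,0]
    - [0,0.2,0]
    - [0,0.2,0]
  travel:
    - [-0.014,0,0.012]
    - [-0.021,0,0.037]
    - [-0.027,0,0.063]
    - [-0.031,0,0.089]
    - [-0.033,0,0.11]
    - [-0.033,0,0.12]
    - [-0.033,0,0.12]
  claw: [0,0,0,0,0,0,0]

```text
time_s: 5.13
position: [0.4871, 0.0121, 0.1329]
orientation: [-1.279, 1.092, -1.092]
wrist_force: [-0.9, -0.0, 0.6]
finger_gap: -0.0001
```

Run:
```python
from h import *
from scipy.spatial.transform import Rotation as R
s=state();M=R.from_rotvec(s["orientation"]).as_matrix();p=s["position"];print(M,s["time_s"],p,s["wrist_force"])
f=grab_frame("scene")[130:220,205:310];cv2.imwrite("pics/s4.png",cv2.resize(f,None,fx=7,fy=6.6,interpolation=cv2.INTER_CUBIC))
f=grab_frame("top")[140:220,210:310];cv2.imwrite("pics/t4.png",cv2.resize(f,None,fx=7,fy=7,interpolation=cv2.INTER_CUBIC))
```

```text
[[ 0.1575  0.0004  0.9875]
 [-0.9875  0.0003  0.1575]
 [-0.0003 -1.      0.0004]] 5.1333 [0.4871 0.0121 0.1329] [-0.9339 -0.0397  0.6311]
```

View pics/s4.png

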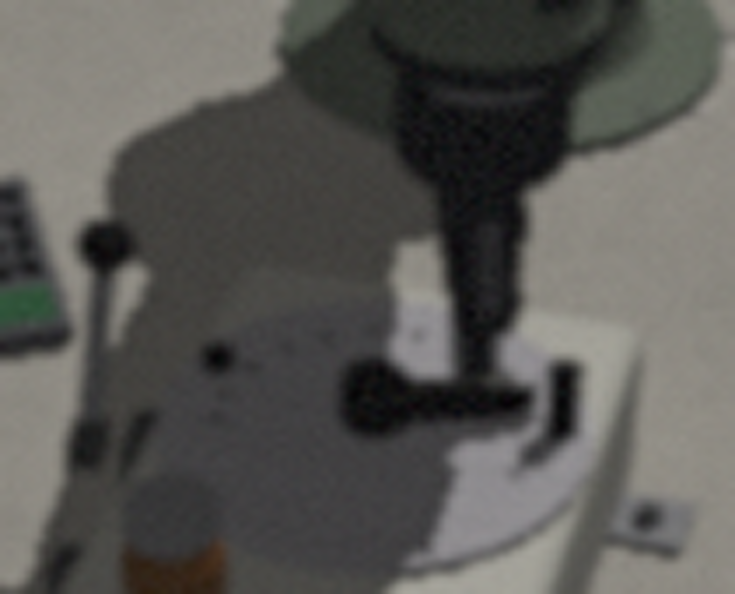

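View pics/t4.png

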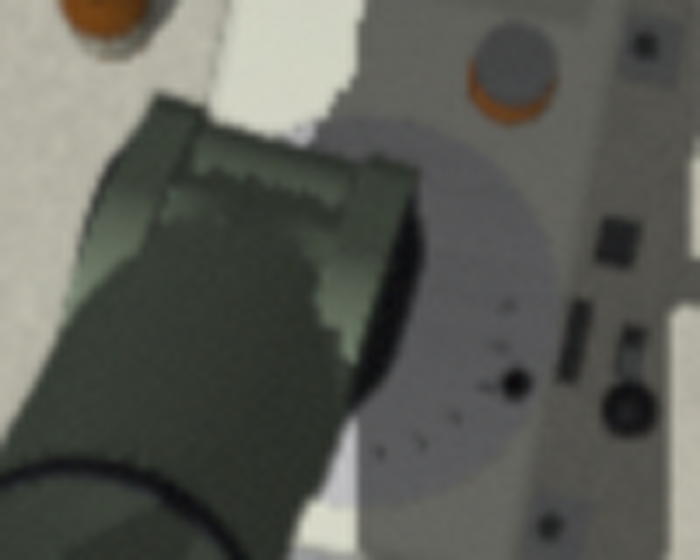

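The scene view shows the pointer almost at the peg: nose at (530,398), peg at (565,400). The arm hides it in the top view, so I back off and look again.

move_arm:
  delta_rot:
    - [0,0,0]
    - [0,0,0]
    - [0,0,0]
    - [0,0,0]
    - [0,0,0]
    - [0,0,0]
    - [0,0,0]
    - [0,0,0]
    - [0,0,0]
    - [0,0,0]
    - [0,0,0]
  travel:
    - [0,0,-0.08]
    - [0,0,-0.15]
    - [0,-0.3,-0.15]
    - [0,-0.6,-0.15]
    - [0,-0.8,-0.15]
    - [0.3,-0.8,-0.15]
    - [0.6,-0.8,-0.15]
    - [0.9,-0.8,-0.15]
    - [1,-0.8,-0.15]
    - [1,-0.8,-0.15]
    - [1,-0.8,-0.15]
  claw: [0,0,0,0,0,0,0,0,0,0,0]

```text
time_s: 6.15
position: [0.4868, -0.1103, 0.2283]
orientation: [-1.278, 1.095, -1.094]
wrist_force: [-0.4, 0.3, 0.3]
finger_gap: 0.0001
```

move_arm:
  delta_rot:
    - [0,0,0]
    - [0,0,0]
    - [0,0,0]
    - [0,0,0]
    - [0,0,0]
  travel:
    - [0.3,0,0]
    - [0.6,0,0]
    - [0.9,0,0]
    - [0.9,0,0]
    - [0.9,0,0]
  claw: [0,0,0,0,0]

```text
time_s: 6.57
position: [0.5039, -0.2171, 0.2282]
orientation: [-1.279, 1.095, -1.095]
wrist_force: [-0.7, 0.1, -0.1]
finger_gap: -0.0001
```

Run:
```python
from h import *
from scipy.spatial.transform import Rotation as R
s=state();M=R.from_rotvec(s["orientation"]).as_matrix();p=s["position"];print(M,s["time_s"],p,s["wrist_force"])
f=grab_frame("scene");cv2.imwrite("pics/sc5.png",f);f=f[130:220,205:310];cv2.imwrite("pics/s5.png",cv2.resize(f,None,fx=7,fy=6.6,interpolation=cv2.INTER_CUBIC))
f=grab_frame("top");cv2.imwrite("pics/tp5.png",f);f=f[140:220,210:310];cv2.imwrite("pics/t5.png",cv2.resize(f,None,fx=7,fy=7,interpolation=cv2.INTER_CUBIC))
```

```text
[[ 0.1537 -0.0006  0.9881]
 [-0.9881 -0.0001  0.1537]
 [-0.     -1.     -0.0006]] 6.5667 [ 0.5039 -0.2171  0.2282] [-0.6585  0.0659 -0.0754]
```

View pics/s5.png

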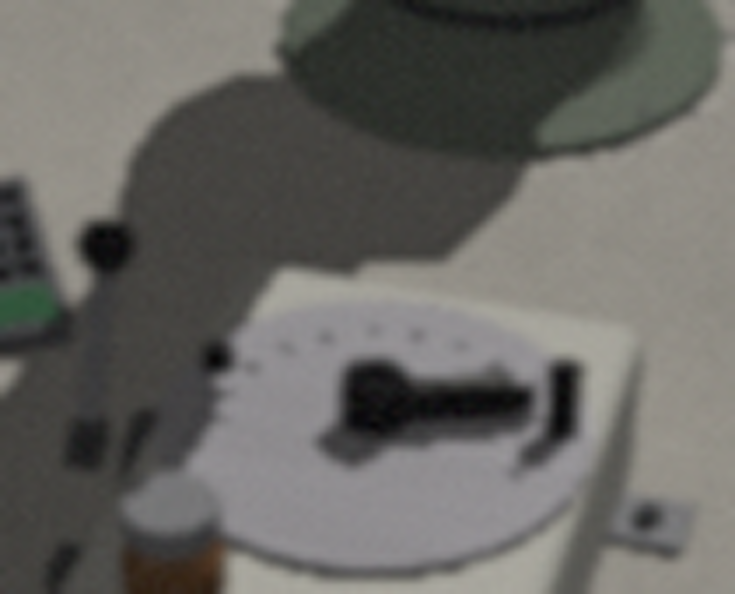

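View pics/t5.png

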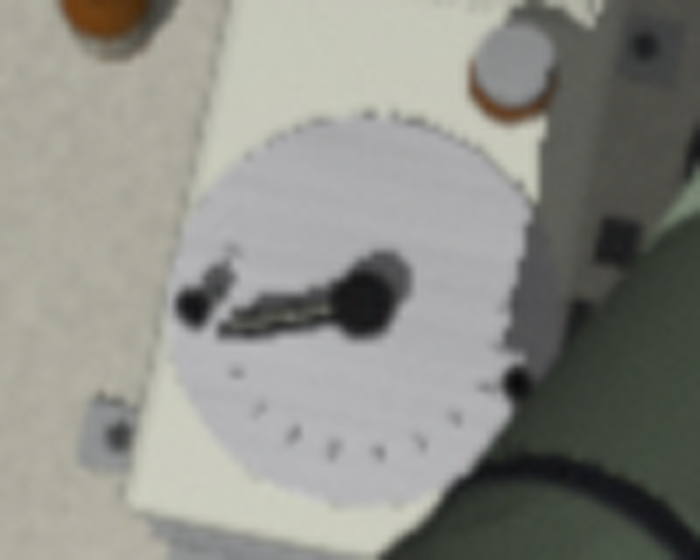

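Run:
```python
from h import *
from scipy.optimize import least_squares
def dial(fn,n,x0,y0,x1,y1,w,lo):
    t=cv2.imread(fn);k=6
    s=cv2.resize(t[y0:y1,x0:x1],None,fx=k,fy=k,interpolation=cv2.INTER_CUBIC)
    s=cv2.GaussianBlur(s.astype(np.float32),(0,0),3)
    rel=(s[...,0]-s[...,2])/(s.max(2)+1)
    m=((rel>-.02)&(s.max(2)>lo)).astype(np.uint8)
    nn,l,st,c=cv2.connectedComponentsWithStats(m);i=1+st[1:,4].argmax()
    cc=max(cv2.findContours((l==i).astype(np.uint8),0,2)[0],key=cv2.contourArea)[:,0]
    P=np.array([onz(n,(p+.5)/k-.5+[x0,y0],.106) for p in cc])[:,:2]
    q=np.array([.5125,-.0325])
    for it in range(8):
        d=np.hypot(*(P-q).T);sel=abs(d-.097)<w
        r=least_squares(lambda v:np.hypot(*(P[sel]-v[:2]).T)-v[2],[*q,.098],loss="soft_l1",f_scale=.001);q=r.x[:2]
    print(n,r.x,sel.sum(),np.median(abs(r.fun)))
dial("pics/tp5.png","top",225,140,310,215,.006,80)
dial("pics/sc5.png","scene",215,165,300,225,.006,80)
t=cv2.imread("pics/tp5.png")
for b in blobs(t,225,170,285,205,48):print(*b)
for b in blobs(t,225,170,285,205,60):print(*b)
for b in blobs(cv2.imread("pics/sc5.png"),230,175,295,205,45):print(*b)
```

```text
top [ 0.5145 -0.0309  0.0965] 444 0.00037723567379037426
scene [ 0.5166 -0.0309  0.0973] 346 0.00041753718318399136
[261.1851 182.7069] [np.float64(257.0), np.float64(178.8), np.float64(9.0), np.float64(8.7)] 56.6
[237.2798 183.3496] [np.float64(235.8), np.float64(182.2), np.float64(3.7), np.float64(3.7)] 10.1
[283.4356 194.6281] [np.float64(282.5), np.float64(193.0), np.float64(2.5), np.float64(4.8)] 9.3
[261.037  182.7122] [np.float64(254.5), np.float64(178.5), np.float64(12.0), np.float64(9.2)] 66.8
[237.2983 183.2861] [np.float64(235.7), np.float64(181.8), np.float64(4.2), np.float64(4.3)] 13.2
[283.0928 199.1627] [np.float64(280.3), np.float64(192.7), np.float64(4.7), np.float64(12.3)] 28.8
[235.1426 183.7189] [np.float64(234.0), np.float64(182.2), np.float64(3.5), np.float64(4.0)] 10.9
[264.3754 190.6263] [np.float64(254.3), np.float64(185.5), np.float64(26.2), np.float64(11.0)] 162.2
[284.8414 190.6539] [np.float64(283.7), np.float64(185.7), np.float64(3.2), np.float64(10.8)] 26.0
```

Run:
```python
from h import *
def br(p,q):d=np.array(p)[:2]-q;return np.hypot(*d),np.degrees(np.arctan2(d[1],d[0]))
a=np.array([.5166,-.0309]);b=np.array([.5145,-.0309])
p=onz("scene",(284.9,191.1),.126);print("scene peg",p,br(p,a))
for z in(.135,.146):
    p=onz("top",(237.29,183.32),z);print("top peg",p,br(p,b))
for n,q,im in(("scene",a,"sc5"),("top",b,"tp5")):
    f=cv2.imread(f"pics/{im}.png");c=proj(n,[q[0],q[1],.13])
    cols=range(266,281) if n=="scene" else range(241,256)
    r0,r1=(180,200)
    for u in cols:
        col=f[r0:r1,u].max(1).astype(int)
        print(n,u,col)
```

```text
scene peg [0.5145 0.0527 0.126 ] (np.float64(0.08358501356835407), np.float64(91.4187631861593))
top peg [0.5111 0.0509 0.135 ] (np.float64(0.08188751831580524), np.float64(92.38566416852592))
top peg [0.5097 0.0503 0.146 ] (np.float64(0.08130895978537601), np.float64(93.39776824194931))
scene 266 [144 145 147 147 148 148 136  98  61  37  22  19  21  35  55  68  78 111
 136 144]
scene 267 [146 149 150 147 148 148 136  96  55  31  21  21  17  36  60  69  91 129
 143 145]
scene 268 [147 147 144 148 147 149 137  98  55  30  15  14  24  40  58  70  99 133
 146 147]
scene 269 [146 144 142 145 149 146 133  99  60  29  10  14  24  43  59  69  96 135
 147 143]
scene 270 [147 139 133 141 148 143 127  97  61  29  14  17  16  39  58  69  98 136
 148 146]
scene 271 [147 141 134 142 147 142 123  93  56  29  18  20  21  42  61  72  96 134
 148 146]
scene 272 [147 146 144 147 148 142 120  90  53  24  17  19  20  41  62  70  96 134
 146 147]
scene 273 [148 147 148 148 147 137 115  86  54  24  18  16  22  46  61  69  99 133
 148 146]
scene 274 [147 146 149 149 143 123 101  82  55  25  13  17  24  46 
[... 1248 characters left out ...]
9  84  61  78 140 180 183 184 182 182 182 182 182 178
 177 183]
top 249 [178 153  93  72  69  81  48  97 158 181 184 183 181 183 183 183 182 180
 179 183]
top 250 [178 153  92  67  72  87  52 113 175 184 184 182 182 182 182 183 182 180
 180 183]
top 251 [179 155  87  58  80 101  58 117 178 182 183 183 182 181 183 183 181 180
 179 180]
top 252 [177 153  85  54  71  85  64 124 177 181 183 184 182 180 181 183 184 181
 180 179]
top 253 [171 140  85  62  77  78  74 133 178 182 183 184 183 180 181 182 183 183
 179 182]
top 254 [154 101  74  68  83  60  76 138 177 181 181 182 183 181 179 182 182 182
 180 179]
top 255 [151  93  72  70  88  47  93 155 180 181 181 183 184 182 180 181 182 182
 181 180]
```

The pointer now bears about 99° (from the top-view arm edge and the finger-face angle), and the tall peg about 92°. So it needs about 7° more.

move_arm:
  delta_rot:
    - [0,0,0]
    - [0,0.04,0]
    - [0,0.078,0]
    - [0,0.078,0]
    - [0,0.078,0]
  travel:
    - [-0.3,0,0]
    - [-0.6,0,0.03]
    - [-0.96,0,0.06]
    - [-0.96,0,0.06]
    - [-0.96,0,0.06]
  claw: [0,0,0,0,0]

```text
time_s: 7.08
position: [0.4938, -0.0966, 0.2284]
orientation: [-1.228, 1.18, -1.177]
wrist_force: [-0.1, -0.5, 0.3]
finger_gap: -0.0001
```

```bash
cat > d.py <<'E'
from h import *
from scipy.spatial.transform import Rotation as R
import sys
s=state();M=R.from_rotvec(s["orientation"]).as_matrix();p=s["position"]
print(s["time_s"],p,"zbearing",np.degrees(np.arctan2(M[1,2],M[0,2])),s["wrist_force"])
for a in sys.argv[1:]:
    c=np.array([float(v) for v in a.split(",")]);print(a,np.round(M.T@(c-p)/.12,3))
E
python3 d.py .475,.016,.228 .475,.016,.132 .4928,.0163,.132
```

```text
7.0833 [ 0.4938 -0.0966  0.2284] zbearing 2.368726102265088 [-0.0974 -0.5002  0.3145]
.475,.016,.228 [-0.944  0.005 -0.117]
.475,.016,.132 [-0.943  0.805 -0.117]
.4928,.0163,.132 [-0.939  0.805  0.031]
```

move_arm:
  delta_rot:
    - [0,0,0]
    - [0,0,0]
    - [0,0.005,0]
    - [0,0.005,0]
    - [0,0.005,0]
    - [0,0.005,0]
    - [0,0.005,0]
    - [0,0.005,0]
    - [0,0.005,0]
    - [0,0.005,0]
    - [0,0.005,0]
    - [0,0.005,0]
    - [0,0.005,0]
    - [0,0.005,0]
  travel:
    - [-0.3,0,-0.12]
    - [-0.6,0,-0.12]
    - [-0.94,0,-0.12]
    - [-0.94,0,-0.12]
    - [-0.94,0.25,-0.12]
    - [-0.94,0.5,-0.12]
    - [-0.94,0.7,-0.12]
    - [-0.94,0.8,-0.12]
    - [-0.94,0.8,-0.12]
    - [-0.94,0.8,-0.07]
    - [-0.94,0.8,-0.02]
    - [-0.94,0.8,0.01]
    - [-0.94,0.8,0.03]
    - [-0.94,0.8,0.03]
  claw: [0,0,0,0,0,0,0,0,0,0,0,0,0,0]

```text
time_s: 8.25
position: [0.4944, 0.0117, 0.1331]
orientation: [-1.22, 1.189, -1.19]
wrist_force: [-0.5, -0.9, 1.1]
finger_gap: -0.0
```

```bash
python3 d.py .475,.016,.132
python3 - <<'E'
from h import *
f=grab_frame("scene")[130:220,205:310];cv2.imwrite("pics/s6.png",cv2.resize(f,None,fx=7,fy=6.6,interpolation=cv2.INTER_CUBIC))
E
```

```text
8.25 [0.4944 0.0117 0.1331] zbearing 1.499183972085016 [-0.5023 -0.8592  1.1195]
.475,.016,.132 [-0.04   0.009 -0.161]
```

View pics/s6.png

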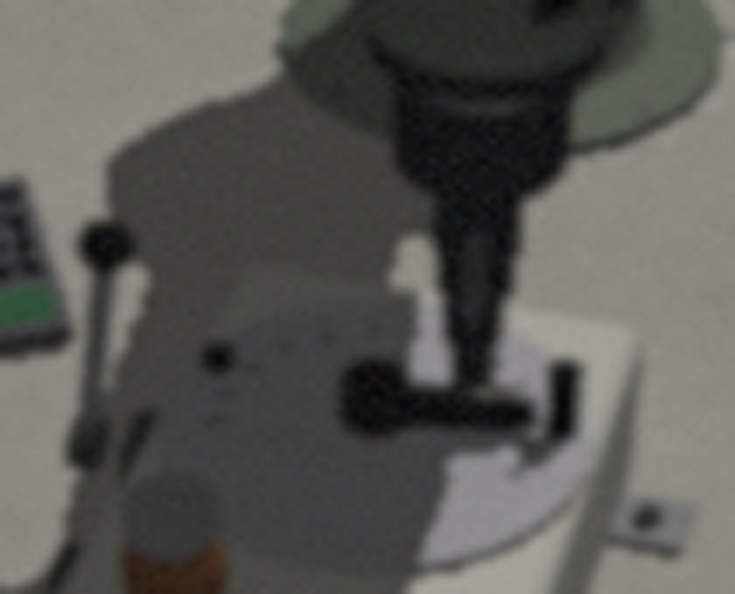

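The nose has come to (530,415) beside the peg. I withdraw and measure.

move_arm:
  delta_rot:
    - [0,0,0]
    - [0,0,0]
    - [0,0,0]
    - [0,0,0]
    - [0,0,0]
    - [0,0,0]
    - [0,0,0]
    - [0,0,0]
    - [0,0,0]
    - [0,0,0]
  travel:
    - [0,0,-0.08]
    - [0,0,-0.15]
    - [0,-0.3,-0.15]
    - [0,-0.6,-0.15]
    - [0,-0.8,-0.15]
    - [0.3,-0.8,-0.15]
    - [0.6,-0.8,-0.15]
    - [0.9,-0.8,-0.15]
    - [1,-0.8,-0.15]
    - [1,-0.8,-0.15]
  claw: [0,0,0,0,0,0,0,0,0,0]

```text
time_s: 9.13
position: [0.4773, -0.1122, 0.2287]
orientation: [-1.219, 1.193, -1.194]
wrist_force: [-0.2, -0.3, 0.7]
finger_gap: -0.0002
```

move_arm:
  delta_rot:
    - [0,0,0]
    - [0,0,0]
    - [0,0,0]
    - [0,0,0]
    - [0,0,0]
  travel:
    - [0.3,0,0]
    - [0.6,0,0]
    - [0.9,0,0]
    - [0.9,0,0]
    - [0.9,0,0]
  claw: [0,0,0,0,0]

```text
time_s: 9.55
position: [0.4804, -0.2181, 0.2283]
orientation: [-1.22, 1.193, -1.192]
wrist_force: [0.1, 1.3, -0.7]
finger_gap: -0.0
```

```bash
python3 d.py
python3 - <<'E'
from h import *
f=grab_frame("scene");cv2.imwrite("pics/sc7.png",f);f=f[165:210,240:300];cv2.imwrite("pics/s7.png",cv2.resize(f,None,fx=12,fy=12,interpolation=cv2.INTER_CUBIC))
f=grab_frame("top");cv2.imwrite("pics/tp7.png",f);f=f[165:205,225:285];cv2.imwrite("pics/t7.png",cv2.resize(f,None,fx=12,fy=12,interpolation=cv2.INTER_CUBIC))
E
```

```text
9.55 [ 0.4804 -0.2181  0.2283] zbearing 1.2886424122840414 [ 0.1247  1.2798 -0.667 ]
```

View pics/s7.png

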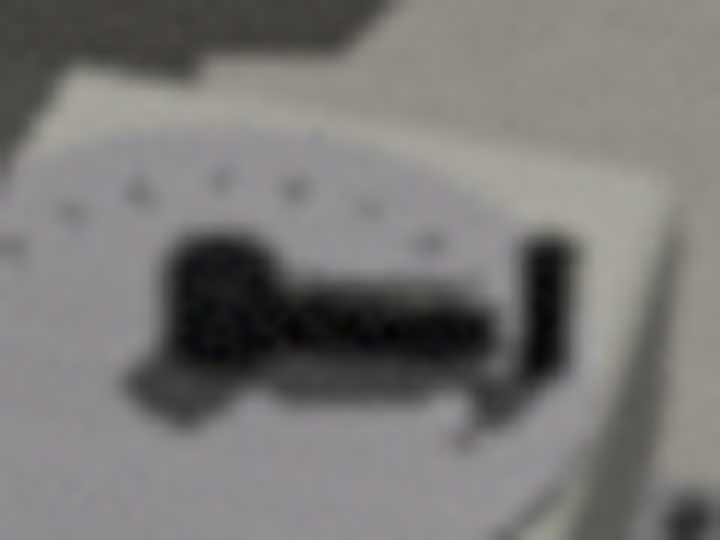

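View pics/t7.png

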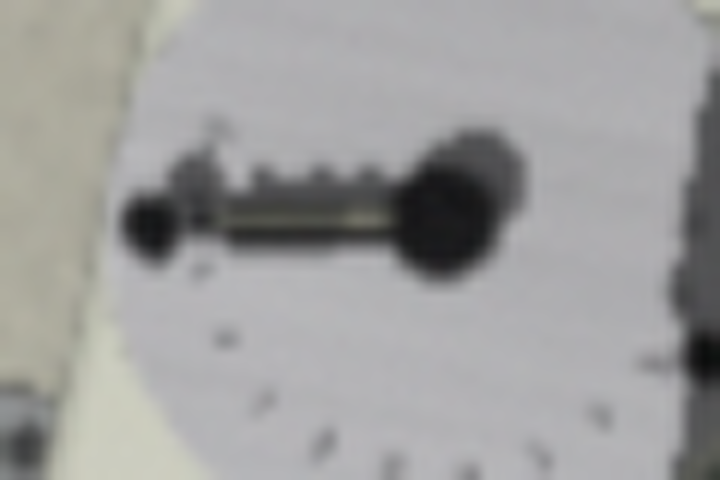

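Run:
```python
from h import *
f=cv2.imread("pics/tp7.png");print(f[178:192,233:262].max(2)); 
k=6
g=cv2.resize(f[165:205,225:285].max(2),None,fx=k,fy=k,interpolation=cv2.INTER_CUBIC).astype(float)
pts=[]
for U in range(244,258):
    c=f[180:188,U].max(1).astype(float)
    # local bright peak between dark
    i=1+np.argmax([min(c[j]-c[j-2:j].min() if j>1 else 0,c[j]-c[j+1:j+3].min()) for j in range(1,7)])
    a,b,d=c[i-1],c[i],c[i+1];o=.5*(a-d)/(a-2*b+d);pts.append((U,180+i+o))
pts=np.array(pts);print(pts[:,1])
W=np.array([onz("top",p,.130) for p in pts])
l=np.polyfit(W[:,1],W[:,0],1);print("line bearing",90-np.degrees(np.arctan(l[0])),"x at pivot",np.polyval(l,-.031),"x at peg",np.polyval(l,.052))
for z in(.126,.13,.135,.14,.146):print(z,onz("top",(237.3,183.33),z))
for b in blobs(f,225,170,285,205,48):print(*b)
for b in blobs(f,225,170,285,205,35):print(*b)
```

```text
[[167 164 179 183 182 175 147 104  97 113 159 177 173 156 159 173 173 168
  154 158 171 167 153 157 168 164 137  86  71]
 [169 171 179 179 175 160 103  86  85  91 126 174 162 109 117 150 152 140
  104 114 146 137 102 112 145 133  86  42  34]
 [165 173 172 157 154 139  93  80  77  81 109 149 141  92  89  94  96  92
   85  87  93  91  84  84  83  62  36  27  27]
 [157 175 146  97  88  74  75  71  62  72  84  86  84  74  73  71  73  75
   73  73  73  75  75  71  55  31  25  29  27]
 [155 167  97  44  36  38  56  74  61  66  81  69  66  67  67  68  67  68
   67  67  72  86  86  80  58  32  25  27  29]
 [156 158  72  31  27  26  46  70  50  59  84  81  80  80  82  81  79  79
   80  79  88 107 108  99  69  34  25  27  29]
 [166 162  89  39  31  29  57  97  94  93  85  53  46  45  46  45  46  46
   45  46  52  56  57  54  44  29  27  27  27]
 [175 172 129  73  41  42  91 149 154 152 141 100  91  91  90  88  90  89
   90  94 110 112 113 111  97  47  28  29  30]
 [180 186 170 131  94  90 138 175 169 169 173 158 153 153 154 154 151 151
  150 157 170 174 172 171 154  91  47  34  32]
 [182 189 1
[... 838 characters left out ...]
]
0.13 [0.5117 0.0512 0.13  ]
0.135 [0.5111 0.0509 0.135 ]
0.14 [0.5104 0.0506 0.14  ]
0.146 [0.5096 0.0502 0.146 ]
[261.3501 182.6581] [np.float64(257.2), np.float64(179.0), np.float64(9.0), np.float64(8.3)] 53.2
[237.2505 183.3284] [np.float64(235.8), np.float64(182.2), np.float64(3.7), np.float64(3.7)] 10.3
[283.3373 194.2558] [np.float64(282.5), np.float64(192.7), np.float64(2.5), np.float64(4.2)] 8.8
[261.3378 182.6774] [np.float64(258.0), np.float64(179.5), np.float64(7.5), np.float64(7.3)] 42.3
[237.2034 183.3308] [np.float64(236.3), np.float64(182.5), np.float64(2.7), np.float64(3.0)] 6.4
[283.4188 194.2917] [np.float64(282.7), np.float64(193.0), np.float64(2.3), np.float64(3.5)] 6.4
```

Both views say the pointer has gone about 1.5° past the peg: the index line bears 90.6°, and the peg about 92°. I nudge it back lightly from the far side.

move_arm:
  delta_rot:
    - [0,0,0]
    - [0,0,0]
    - [0,0,0]
    - [0,-0.008,0]
    - [0,-0.008,0]
  travel:
    - [-0.3,0,0.2]
    - [-0.6,0,0.4]
    - [-0.9,0,0.6]
    - [-1,0,0.68]
    - [-1,0,0.68]
  claw: [0,0,0,0,0]

```text
time_s: 10.07
position: [0.562, -0.088, 0.2278]
orientation: [-1.23, 1.175, -1.172]
wrist_force: [-0.6, 0.9, 0.1]
finger_gap: 0.0001
```

```bash
python3 d.py .556,.018,.228 .556,.018,.132
```

```text
10.0667 [ 0.562  -0.088   0.2278] zbearing 2.7508612280542537 [-0.597   0.8859  0.1176]
.556,.018,.228 [-0.885  0.    -0.008]
.556,.018,.132 [-0.884  0.8   -0.008]
```

move_arm:
  delta_rot:
    - [0,0.008,0]
    - [0,0.008,0]
    - [0,0.008,0]
    - [0,0.008,0]
    - [0,0.008,0]
    - [0,0.008,0]
    - [0,0.008,0]
    - [0,0.008,0]
    - [0,0.008,0]
    - [0,0.008,0]
  travel:
    - [-0.3,0,0]
    - [-0.6,0,0]
    - [-0.89,0,0]
    - [-0.89,0,0]
    - [-0.89,0.25,0]
    - [-0.89,0.5,0]
    - [-0.89,0.7,0]
    - [-0.89,0.8,0]
    - [-0.89,0.8,0]
    - [-0.89,0.8,0]
  claw: [0,0,0,0,0,0,0,0,0,0]

```text
time_s: 10.9
position: [0.5558, 0.0119, 0.133]
orientation: [-1.222, 1.19, -1.19]
wrist_force: [0.6, -0.9, 0.8]
finger_gap: -0.0
```

```bash
python3 d.py .5323,.0177,.132
```

```text
10.9 [0.5558 0.0119 0.133 ] zbearing 1.4894972402268778 [ 0.5925 -0.9489  0.8454]
.5323,.0177,.132 [-0.053  0.008 -0.194]
```

move_arm:
  delta_rot:
    - [0,0,0]
    - [0,0,0]
    - [0,0,0]
    - [0,0,0]
    - [0,0,0]
    - [0,0,0]
  travel:
    - [-0.04,0,-0.06]
    - [-0.04,0,-0.12]
    - [-0.04,0,-0.16]
    - [-0.04,0,-0.18]
    - [-0.04,0,-0.195]
    - [-0.04,0,-0.195]
  claw: [0,0,0,0,0,0]

```text
time_s: 11.4
position: [0.5323, 0.0162, 0.1329]
orientation: [-1.22, 1.19, -1.19]
wrist_force: [0.7, 0.1, 0.7]
finger_gap: -0.0006
```

move_arm:
  delta_rot:
    - [0,0,0]
    - [0,0,0]
    - [0,0,0]
    - [0,0,0]
    - [0,0,0]
    - [0,0,0]
    - [0,0,0]
    - [0,0,0]
    - [0,0,0]
    - [0,0,0]
  travel:
    - [0,0,0.08]
    - [0,0,0.15]
    - [0,-0.3,0.15]
    - [0,-0.6,0.15]
    - [0,-0.8,0.15]
    - [0.3,-0.8,0]
    - [0.6,-0.8,-0.15]
    - [0.9,-0.8,-0.3]
    - [1,-0.8,-0.4]
    - [1,-0.8,-0.4]
  claw: [0,0,0,0,0,0,0,0,0,0]

```text
time_s: 12.23
position: [0.486, -0.1091, 0.229]
orientation: [-1.219, 1.194, -1.195]
wrist_force: [0.5, -0.1, -0.3]
finger_gap: -0.0003
```

move_arm:
  delta_rot:
    - [0,0,0]
    - [0,0,0]
    - [0,0,0]
    - [0,0,0]
    - [0,0,0]
  travel:
    - [0.3,0,0]
    - [0.6,0,0]
    - [0.9,0,0]
    - [0.9,0,0]
    - [0.9,0,0]
  claw: [0,0,0,0,0]

```text
time_s: 12.65
position: [0.4905, -0.2153, 0.2284]
orientation: [-1.221, 1.192, -1.193]
wrist_force: [1.3, 0.5, -1.2]
finger_gap: 0.0001
```

```bash
python3 d.py
cat > c.py <<'E'
from h import *
import sys
t=sys.argv[1]
f=grab_frame("scene");cv2.imwrite(f"pics/sc{t}.png",f);g=f[120:220,200:300];cv2.imwrite(f"pics/s{t}.png",cv2.resize(g,None,fx=6,fy=6,interpolation=cv2.INTER_CUBIC))
f=grab_frame("top");cv2.imwrite(f"pics/tp{t}.png",f);g=f[165:205,225:285];cv2.imwrite(f"pics/t{t}.png",cv2.resize(g,None,fx=12,fy=12,interpolation=cv2.INTER_CUBIC))
pts=[]
for U in range(244,256):
    c=f[180:188,U].max(1).astype(float)
    i=1+np.argmax([min(c[j]-c[j-2:j].min() if j>1 else 0,c[j]-c[j+1:j+3].min()) for j in range(1,7)])
    a,b,d=c[i-1],c[i],c[i+1];pts.append((U,180+i+.5*(a-d)/(a-2*b+d)))
pts=np.array(pts);print(pts[:,1])
W=np.array([onz("top",p,.130) for p in pts])
l=np.polyfit(W[:,1],W[:,0],1);print("line bearing",90-np.degrees(np.arctan(l[0])),"x at pivot",np.polyval(l,-.031),"x at peg",np.polyval(l,.052))
m=W.mean(0)[:2]-[.5145,-.031];print("bearing via pivot",np.degrees(np.arctan2(m[1],m[0])))
E
python3 c.py 8
```

```text
12.65 [ 0.4905 -0.2153  0.2284] zbearing 1.2779211270422852 [ 1.3002  0.4547 -1.153 ]
[179.4032 183.1667 183.1    183.0217 182.9    182.881  182.85   182.7826
 182.7093 182.7653 182.8077 182.7444]
line bearing 84.7240478833115 x at pivot 0.5109779424300638 x at peg 0.5186424848816248
bearing via pivot 89.68171248250344
```

View pics/t8.png

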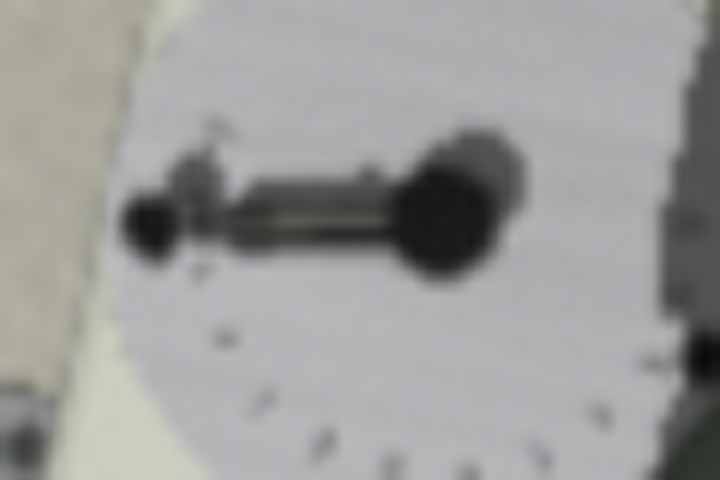

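View pics/s8.png

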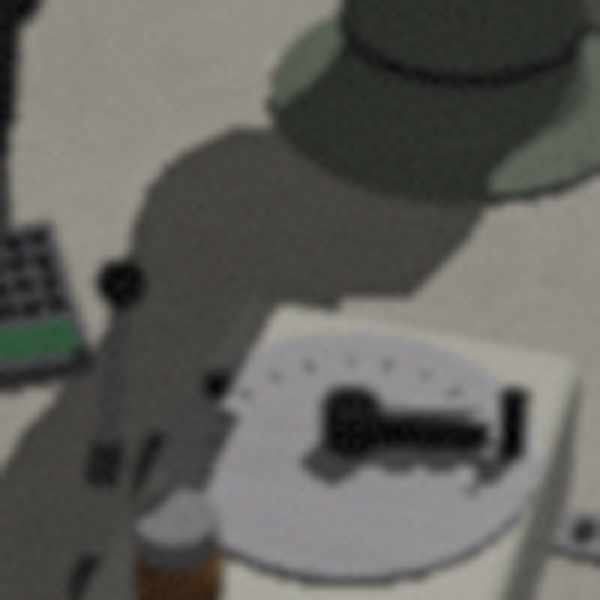

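The pointer line now bears about 92°, on the peg at t8 (152,226). Now the lever. Its knob sits at s8 (120,284).

```bash
python3 - <<'E'
from h import *
f=cv2.imread("pics/sc8.png");g=cv2.imread("pics/top0.png")
for b in blobs(f,214,160,228,175,50):print(*b)
k=tri((299.5,198.3),(200+120/6-.5,120+284/6-.5));print(k)
# dispenser yaw from top-plate long edges in tp8 (z=.1): left edge points
t=cv2.imread("pics/tp8.png")
for r in (150,155,160,165,170,200,205,210):
    row=t[r,225:262].astype(int);print(r,(row[:,0]-row[:,2])[::2],row.max(1)[::2])
E
python3 d.py
```

```text
[220.2419 167.1226] [np.float64(216.8), np.float64(163.5), np.float64(7.7), np.float64(8.8)] 47.5
[ 0.4599 -0.1582  0.1621]
150 [-15 -16 -16 -15 -14 -17 -16 -14 -14 -13 -14 -14 -13 -15 -15 -14 -14 -14
 -14] [172 172 176 173 171 175 175 169 184 200 202 202 202 202 201 201 201 200
 200]
155 [-15 -15 -16 -14 -15 -14 -15 -11 -12 -14 -14 -12 -13 -13 -13 -14 -13 -13
 -12] [174 171 175 171 173 173 172 160 196 201 200 200 201 201 199 199 200 198
 188]
160 [-14 -16 -15 -14 -14 -15 -14 -12 -13 -13 -11  -7   3   3   2   1   2   3
   2] [173 174 176 174 170 173 166 185 201 201 197 185 173 175 173 171 172 172
 170]
165 [-14 -15 -16 -14 -15 -14 -13 -13  -4   3   3   2   2   2   1   3   2   2
   2] [173 176 172 174 173 170 169 197 186 178 177 177 178 178 178 177 177 175
 175]
170 [-16 -16 -15 -16 -15 -15  -6   2   2   1   2   2   1   2   3   3   2   2
   1] [173 172 173 171 174 166 180 180 177 177 178 179 178 179 179 179 178 178
 177]
200 [  2   3  -5 -13 -14 -14 -13  -1   2   3   3   2   2   2   2   3   2   2
   2] [131 100 145 197 204 205 204 186 184 183 184 184 184 178 183 183 182 181
 181]
205 [  3   1 -12 -12 -12 -13 -12 -13 -12  -4   2   2   2   2   4   2   1   2
   2] [146 141 184 205 204 205 204 205 205 191 184 185 184 184 184 183 157 182
 183]
210 [-16 -12 -14 -13 -13 -13 -13 -13 -12 -13 -13 -13 -12  -6  -2   1   2   4
   2] [178 163 199 206 206 205 205 204 206 206 206 206 205 200 192 188 182 184
 183]
12.75 [ 0.4908 -0.2126  0.2282] zbearing 1.4929035754914959 [-0.6625  1.2342  0.4098]
```

Run:
```python
from h import *
# short+tall pegs irrelevant; left edge of body seen in top0 crop (3.75x, offset 190,100): (213,82)->(147,415)
a=onz("top",(190+216/3.75-.5,100+82/3.75-.5),.1);b=onz("top",(190+147/3.75-.5,100+415/3.75-.5),.1)
d=a-b;print("yaw",np.degrees(np.arctan2(d[1],d[0])),a,b)
```

```text
yaw -10.495685870846021 [0.737  0.0225 0.1   ] [0.4218 0.0809 0.1   ]
```

```bash
python3 d.py .42,-.151,.228 .42,-.151,.159
```

```text
12.75 [ 0.4908 -0.2126  0.2282] zbearing 1.4929035754914959 [-0.6625  1.2342  0.4098]
.42,-.151,.228 [-0.529  0.002 -0.576]
.42,-.151,.159 [-0.529  0.577 -0.576]
```

move_arm:
  delta_rot:
    - [0,0.06,0]
    - [0,0.12,0]
    - [0,0.133,0]
    - [0,0.133,0]
    - [0,0.133,0]
    - [0,0.133,0]
    - [0,0.133,0]
    - [0,0.133,0]
    - [0,0.133,0]
  travel:
    - [-0.2,0,-0.2]
    - [-0.4,0,-0.4]
    - [-0.53,0,-0.58]
    - [-0.53,0,-0.58]
    - [-0.53,0,-0.58]
    - [-0.53,0.25,-0.58]
    - [-0.53,0.45,-0.58]
    - [-0.53,0.575,-0.58]
    - [-0.53,0.575,-0.58]
  claw: [0,0,0,0,0,0,0,0,0]

```text
time_s: 13.5
position: [0.4189, -0.1509, 0.1574]
orientation: [-1.12, 1.344, -1.341]
wrist_force: [-0.8, 0.0, 0.3]
finger_gap: 0.0002
```

```bash
python3 d.py .45,-.1564,.159 .5119,-.1678,.159
python3 - <<'E'
from h import *
g=grab_frame("scene")[110:210,180:290];cv2.imwrite("pics/s9.png",cv2.resize(g,None,fx=6,fy=6,interpolation=cv2.INTER_CUBIC))
E
```

```text
13.5 [ 0.4189 -0.1509  0.1574] zbearing -10.423200032776139 [-0.82    0.0395  0.264 ]
.45,-.1564,.159 [-0.002 -0.015  0.263]
.5119,-.1678,.159 [-0.002 -0.016  0.788]
```

View pics/s9.png

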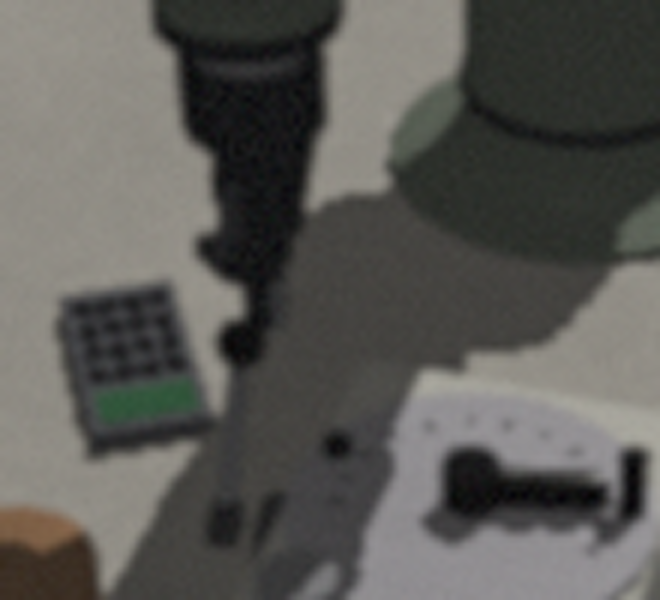

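Run:
```python
from h import *
for p in([.419,-.151,.143],[.46,-.158,.162],[.4997,-.1655,.07],[.512,-.1678,.143],[.538,-.1726,.162]):print((proj("scene",p)+.5-[180,110])*6)
```

```text
[267.4646 328.4576]
[240.0287 344.3186]
[223.3028 524.5821]
[206.1188 432.8272]
[184.8043 434.9539]
```

The projections match the picture: the knob is at (240,343), and the lever's foot at (225,525). Now I push.

move_arm:
  delta_rot:
    - [0,0,0]
    - [0,0,0]
    - [0,0,0]
    - [0,0,0]
    - [0,0,0]
    - [0,0,0]
    - [0,0,0]
    - [0,0,0]
    - [0,0,0]
    - [0,0,0]
    - [0,0,0]
    - [0,0,0]
    - [0,0,0]
    - [0,0,0]
  travel:
    - [0,0,0.06]
    - [0,0,0.12]
    - [0,0,0.18]
    - [0,0,0.24]
    - [0,0,0.3]
    - [0,0,0.36]
    - [0,0,0.42]
    - [0,0,0.48]
    - [0,0,0.54]
    - [0,0,0.6]
    - [0,0,0.66]
    - [0,0,0.7]
    - [0,0,0.73]
    - [0,0,0.73]
  claw: [0,0,0,0,0,0,0,0,0,0,0,0,0,0]

```text
time_s: 14.72
position: [0.5057, -0.1674, 0.1594]
orientation: [-1.117, 1.343, -1.343]
wrist_force: [-0.5, -0.5, 0.1]
finger_gap: 0.0002
```

move_arm:
  delta_rot:
    - [0,0,0]
    - [0,0,0]
    - [0,0,0]
    - [0,0,0]
  travel:
    - [0,0,0.02]
    - [0,0,0.04]
    - [0,0,0.05]
    - [0,0,0.05]
  claw: [0,0,0,0]

```text
time_s: 15.05
position: [0.5103, -0.1682, 0.1593]
orientation: [-1.118, 1.345, -1.342]
wrist_force: [-7.6, 1.6, 1.7]
finger_gap: -0.0
```

```bash
python3 d.py .5119,-.1678,.159
python3 - <<'E'
from h import *
g=grab_frame("scene")[110:210,180:290];cv2.imwrite("pics/s10.png",cv2.resize(g,None,fx=6,fy=6,interpolation=cv2.INTER_CUBIC))
E
```

```text
15.05 [ 0.5103 -0.1682  0.1593] zbearing -10.504722576459232 [-7.5977  1.6281  1.6677]
.5119,-.1678,.159 [-0.006  0.002  0.013]
```

View pics/s10.png

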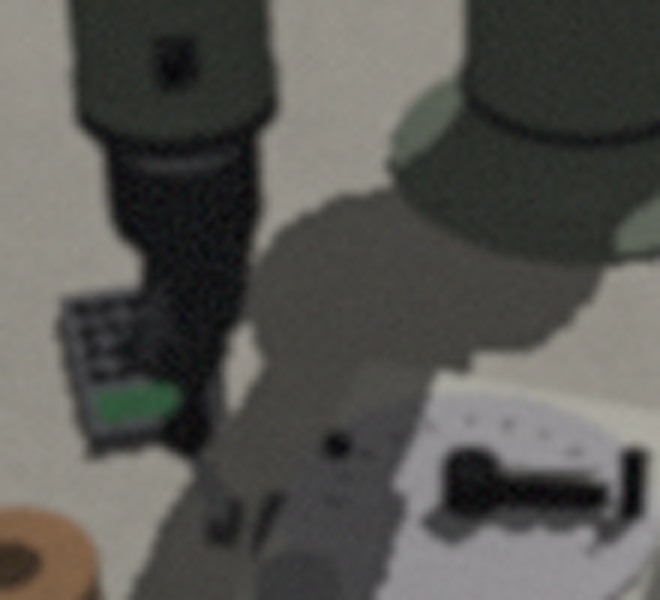

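move_arm:
  delta_rot:
    - [0,0,0]
    - [0,0,0]
    - [0,0,0]
  travel:
    - [0,0,0.01]
    - [0,0,0.02]
    - [0,0,0.02]
  claw: [0,0,0]

```text
time_s: 15.35
position: [0.5109, -0.1684, 0.1591]
orientation: [-1.119, 1.348, -1.34]
wrist_force: [-18.6, 3.8, 9.5]
finger_gap: -0.0
```

Force jumped to about 19 N with only 0.6 mm of travel, so the lever is on its stop. I back away and check.

move_arm:
  delta_rot:
    - [0,0,0]
    - [0,0,0]
    - [0,0,0]
    - [0,0,0]
    - [0,0,0]
    - [0,0,0]
    - [0,0,0]
    - [0,0,0]
    - [0,0,0]
  travel:
    - [0,0,-0.05]
    - [0,0,-0.15]
    - [0,0,-0.3]
    - [0,-0.25,-0.4]
    - [0,-0.5,-0.4]
    - [0,-0.75,-0.4]
    - [0.3,-0.85,-0.4]
    - [0.4,-0.85,-0.5]
    - [0.4,-0.85,-0.5]
  claw: [0,0,0,0,0,0,0,0,0]

```text
time_s: 16.1
position: [0.4441, -0.2076, 0.2627]
orientation: [-1.114, 1.343, -1.347]
wrist_force: [-0.5, -0.2, 0.5]
finger_gap: 0.0004
```

move_arm:
  delta_rot:
    - [0,0,0]
    - [0,0,0]
    - [0,0,0]
    - [0,0,0]
    - [0,0,0]
  travel:
    - [0.3,0,0]
    - [0.6,0,0]
    - [0.9,0,0]
    - [0.9,0,0]
    - [0.9,0,0]
  claw: [0,0,0,0,0]

```text
time_s: 16.52
position: [0.4252, -0.313, 0.2614]
orientation: [-1.115, 1.345, -1.346]
wrist_force: [0.8, 0.1, 0.4]
finger_gap: 0.0004
```

```bash
python3 d.py; python3 c.py 11
python3 - <<'E'
from h import *
f=cv2.imread("pics/tp11.png");cv2.imwrite("pics/t11b.png",cv2.resize(f[100:260,190:350],None,fx=3.75,fy=3.75,interpolation=cv2.INTER_CUBIC))
f=cv2.imread("pics/sc11.png");cv2.imwrite("pics/s11b.png",cv2.resize(f[110:290,160:380],None,fx=3.3,fy=3.3,interpolation=cv2.INTER_CUBIC))
print((proj("scene",[.538,-.1726,.162])+.5-[160,110])*3.3,(proj("top",[.538,-.1726,.162])+.5-[190,100])*3.75)
E
```

```text
16.5167 [ 0.4252 -0.313   0.2614] zbearing -10.714299894905395 [0.8197 0.1142 0.4399]
[179.3276 183.1364 183.1923 183.0217 182.9211 182.8947 182.8846 182.7439
 182.686  182.7766 182.7857 182.78  ]
line bearing 84.62894428472465 x at pivot 0.5109046841166344 x at peg 0.5187081920960164
bearing via pivot 89.68922098134696
[167.6424 239.2247] [428.6375 283.4731]
```

View pics/t11b.png

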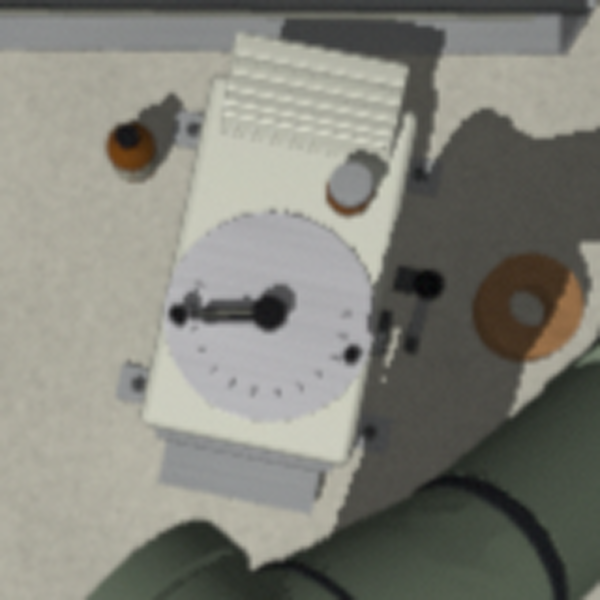

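View pics/s11b.png

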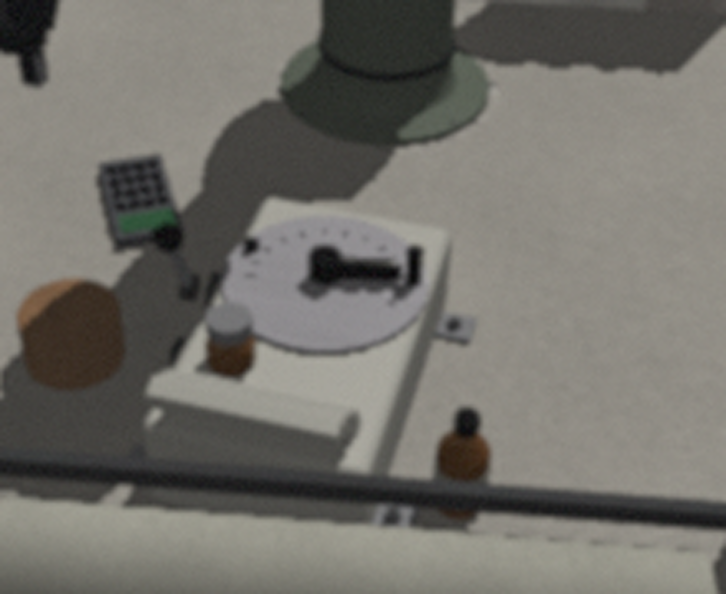

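View pics/t11.png

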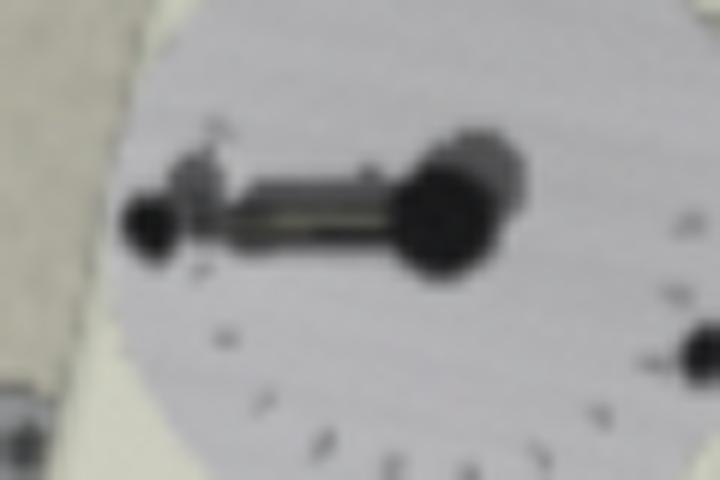

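The knob is at (428,284) in the top view and (168,238) in the scene view, which are the places predicted for the end stop. The pointer line still runs at the tall peg, and the jar, roll, calculator and amber bottle are where they were.

```bash
python3 -c "
from bench import *
print(sign_off())"
```

```text
the job is handed in; nothing more can be done
None
```

The pointer is set at the tall peg, which is on the left side of the dial, and the feed lever is over at its stop. I handed the job in at about 16.6 s of the 56 s allowed.

**Pointer:** I pushed it round with the closed fingertips. The second push took it about 1.5° too far, so I nudged it back from the other side. My last estimates are about 92° for the pointer and 91.4° to 92.4° for the peg, so I believe it points within about 1° of the peg. The script's own line fit in the last check disagreed, giving 84.6° overall and 89.7° measured through the pivot. I discounted it because one bad pixel column spoiled both figures. The 92° is my hand estimate from the remaining columns, not a clean refit.

**Lever:** I pushed it away from the robot until the force rose from about 8 N to 19 N over less than 1 mm of travel. After I backed off, the knob sat within a pixel of the predicted end-stop position in both views.

**Loose things:** The jar, tape roll, calculator and amber bottle look unmoved in the last pictures. I did not re-check the white bottle, basket or glove box, but the gripper stayed well away from them while working. The robot was touching nothing at hand-in.

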